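# Shut and bolt the stock box

## Robot

A 6-joint arm with a two-finger parallel gripper is mounted at the origin on a cart in front of the work surface, level with it; the furniture and walls round the work are solid. World frame = base frame: x ahead of the robot, y to its left, z up, the work surface at z = 0. Lengths are in m, angles in degrees, forces in N, time in s.
With the tool pointing down it reaches from about 0.4 to 0.825 m from the base axis. Payload 7 kg.
Tool frame: the origin (TCP) lies between the finger pads; the fingertips stand 22 mm ahead of it and the grasp point (between the pads) lies 3 mm ahead of it; z points along the fingers, y is the line along which they close (so a half turn about z gives the same grasp; the last joint's range is limited). The gripper opens to 88 mm and grips with 3 to 60 N. Pads are 19 mm wide; open, the fingers measure 130 mm over their backs; the gripper's body (78 mm by 193 mm) begins 47 mm behind the grasp point.
Start: joints at [88.356, 20.546, 0.682, 0, -70.136, -16.507], TCP at [0.21, 0.641, 0.249] pointing down, gripper open.
Joint ranges: [-176.03, 176.03], [-82.01, 121.73], [-58.28, 71.71], [-173.87, 95.51], [-174.79, -0.11], [-173.66, 173.66]. Speed limits (degrees/s): [136.94, 136.94, 172.46, 180, 180, 180].

## Interface

Orientations are given as [roll, pitch, yaw] about the fixed x, y, z axes, in that order (R = Rz(yaw) Ry(pitch) Rx(roll)).
In Python, from plant import ctrl gives the robot as it stands.
- The arm moves only by the tool apply_moves, never from a script. Its argument "targets" is a list of rows, each an object with "travel": the shift along the tool's x, y, z in mm, a list of three; "roll": the turn about the tool's z in degrees; "jaw": the finger opening in mm, from 0 to 87.6. In form: [{"travel": [tx, ty, tz], "roll": roll, "jaw": jaw}, ...]. A call has 1 to 10 rows; each row shifts and turns the commanded pose from where the row before left it, along the tool's axes as they then stand; what a row does not reach is not made up. A row lasts 1/10 s, in which the tool goes at most 50 mm and 8.59 degrees, less where a joint would pass 70% of its speed; a pose out of reach is approached as far as the arm can. A call with a gripper value outside its range is refused whole. The fingers move at their own pace and stop on an object; the grip force is fixed at half the most. Time passes only in rows, so rows that do not move let the fingers close. It gives the time, the measured TCP pose, the force, the opening and the grip force at its end, in the units of the state.
- ctrl.get_obs(): the state, without advancing time (a new reading comes with each control period).
- ctrl.snapshot(name): name is "side" or "top"; returns the picture (400x640x3 uint8, red, green, blue); there is no depth.
- ctrl.calibration(name): a dict with "K" (3x3 intrinsics, pixels), "dist_coeffs" ([k1, k2, p1, p2, k3] as OpenCV has them; the pictures are not rectified), "extrinsics" (4x4, takes a point from camera to world coordinates). Camera axes: x right, y down, z forward; pixel columns grow to the right and rows downward; lengths in m; the calibration is good to about 2 mm. A picture is of the moment at which its call begins. calibration takes no time and is no camera call.
- ctrl.close_job(): hands the job in; it is judged then, once.
The state is a dict: "clock": time; "joint_pos": joint angles; "qvel": joint speeds; "tau": joint torques, N m; "tool_pos": TCP position; "orientation": TCP orientation; "force": force on the tool from outside, world axes, zero at the start; "moment": the same for the moment, N m; "opening": finger opening in m; "gripper_force": force on a finger pad.
Only numpy, scipy, OpenCV 4.12 (cv2) and the standard library are available. Lean on these libraries where they do the work, as an engineer would, in place of code of your own. Each camera call takes 0.05 s, during which the arm holds its last target. There are 200 camera calls.

## Task

Press the lid of the steel stock box fully shut, slide the barrel bolt across through the staple on the lid until its handle comes opposite the notch in the fence, and turn the handle down towards the front of the box so that it snaps fully home, lying flat in the notch. Feel for the notch, never force the handle down onto the fence, and leave the stamp and the calculator on the box where they are.

Things in the scene. Friction and masses are not known exactly. Their poses are not given: they have to be found in the camera images.
- box: Fixed grey steel stock box, 180 (x) x 380 (y) x 80 mm high; origin: centre of its underside; x to its back, y to its left (seen from the front), z up. Top: a fixed deck on the right (y -190 to +30) and a hinged lid on the left (y +34 to +188), upper faces at z = 80. On the deck a barrel bolt runs along y, axis at x = -45, z = 96 (box frame, as all mm below).
- straps (a point): On the bolt's axis at box y = +6, middle of the front strap. The bolt slides (drag about 3 to 8 N) through two straps, y -127 to -107 and -10 to +22, 25 wide, tops at z = 108. Between them a back wall (x -33 to -29, top z = 108) keeps the handle from falling backwards.
- fence (a point): Top middle of the fence at box (-69, -110, 104). The fence (x -75 to -63, top z = 104) stands in front of the bolt all along the handle's way. The upright handle passes behind it; leaned forward it comes to rest on the fence's top about 55 degrees (0.95 to 1.05 rad) from upright, and can slide along it (drag up to 20 N under 8 N of load), but can go down further only in the one notch.
- notch_mean (a point): On the bolt's axis at box y = -40: MEAN place of the notch's middle. Fence and notch are one plate, clamped differently on each box: the notch's middle is at y = -58 to -22, not measured, to be felt (or seen). It is 13 mm wide along y (1.5 mm to spare each side of the stem). In it the stem is pushed past a sprung nub (3 to 6 N at the knob) and snaps down, level at z = 96, knob on a 6 mm pad.
- lid (a joint): Hinge of the lid, rad: 0 shut (flush with the deck), grows as its front edge rises. Hinge line along the box's y at x = +82, z = 80; the lid reaches to x = -80. It stays where it is left; 1 to 5 N down near the front edge of its plain top moves it.
- staple (a point): Centre of the staple on the lid: a bridge 12 long (box y +36 to +48 when shut), 27 wide, 30 high over the lid, opening 17 mm wide. It takes the tip of the bolt when the lid is shut.
- bolt: Loose steel bolt, 0.16 kg, held in the straps: a rod of 12 mm diameter along its own y (-90 to +112 mm, round ends) with a handle stem of 10 mm diameter at y = 0 along its own z. Origin on the rod's axis at the stem. Starts drawn back (stem at box y -98 to -86), handle upright; stays about as left; 20 N down on it is too much. It turns about the rod, down to the box's front (-x).
- knob (a point): Centre of the ball knob (20 mm diameter) on the end of the handle, 46 mm from the rod's axis.
- bolt_tip (a point): Left-hand end of the bolt's rod, 112 mm along its y from its origin; it goes through the staple.
- stamp: Wooden rubber stamp, 26x52x74 mm, standing on the back of the deck; origin at the centre of its underside. Not to be moved.
- calc: Black desk calculator, 114x68x15 mm, lying on the back of the deck; origin at the centre of its underside. Not to be moved.
Things that resemble listed ones, but are neither listed nor needed, are in the scene too. There is more than one size of the bolt; the job needs the larger.

How it is judged (in metres and radians):
On the way, in this order (a step that is already met when the one before it is completed fails the run):
1. the lid is pressed shut while the bolt is still drawn back (value of joint lid below 0.03 rad and y of bolt_tip in the frame of box below 0.03 m), for 0.2 s.
2. the bolt's tip is in the staple of the shut lid, the handle not yet down (value of joint lid below 0.03 rad and y of bolt_tip in the frame of box above 0.042 m and angle between bolt's own z axis and vertical below 1.2 rad), for 0.1 s.
At the end, for the whole second after the job is handed in: The lid is shut (within 0.03 rad), the bolt's tip is through the staple (past y = 49 mm of the box), and its handle lies in the notch to the front, within 0.1 rad of level, at rest (value of joint lid below 0.03 rad and y of bolt_tip in the frame of box above 0.049 m and angle between bolt's own z axis and vertical above 1.47 rad and x of knob in the frame of box below -0.085 m and linear speed of bolt below 0.02 m/s); the robot touches nothing.
It fails at once if the bolt is forced: all contact forces between bolt and box (9 N spring load and lever reactions included) add up to over 70 N, as some 20 N on the knob against the fence do (contact force between bolt and box above 70 N).
It fails at once if the stamp is knocked or moved by more than 20 mm (distance of stamp from where it was at the start of the episode above 0.02 m).
It fails at once if the calc is knocked or moved by more than 20 mm (distance of calc from where it was at the start of the episode above 0.02 m).
It also fails if it takes over 72 s, if anything falls off the work surface, if the arm or the gripper's body presses on something with over 40 N, if the wrist force passes 120 N, or if a joint passes its speed limit or range.

## Working session

There is one attempt and no reset: what is moved stays moved. The work goes in short steps, Python scripts to look and compute and a tool call to move; the robot and the scene stay as the last step left them, time stands still between calls to the robot, and variables do not carry over. Pictures are saved under pics/ and viewed, at most 10 in all, crops included, and the job is handed in when it is done.

Besides the shell and the picture viewer there is one more tool, called after ">>>" as a command line: name --argument value ..., lists and objects as JSON in quotes. apply_moves: Moves the arm, as the interface text tells. Its arguments: {"type":"object","properties":{"targets":{"type":"array","items":{"type":"object","properties":{"travel":{"type":"array","items":{"type":"number"}},"roll":{"type":"number"},"jaw":{"type":"number"}}}}},"required":["targets"]}

```bash
mkdir -p pics; python3 - <<'E'
from plant import ctrl
import cv2,numpy as np
o=ctrl.get_obs(); print(o)
for n in("side","top"):
    im=ctrl.snapshot(n); cv2.imwrite(f"pics/{n}0.png",im[:,:,::-1])
    c=ctrl.calibration(n); print(n,np.round(c["K"],1).tolist(),c["dist_coeffs"],np.round(c["extrinsics"],4).tolist())
E
```

```text
{'clock': 0.0, 'joint_pos': array([ 8.83566545e+01,  2.05923779e+01,  6.34566344e-01, -1.87168455e-02,
       -7.01357674e+01, -1.65077736e+01]), 'qvel': array([-0.05355299, -0.12872261, -0.0305547 , -0.07850173,  0.05361644,
       -0.09756074]), 'tau': array([ 7.31876244e-04, -5.82722676e+01,  2.93048984e+01,  6.99690118e+00,
        7.00510878e-03, -1.74358020e-04]), 'tool_pos': array([0.21015912, 0.64098499, 0.24762245]), 'orientation': array([ 1.79905278e+02, -9.72266649e-03, -1.81574853e+01]), 'force': array([-0.5134544 , -0.49261024,  0.3393577 ]), 'moment': array([ 0.02091477, -0.0096273 , -0.01829514]), 'gripper_force': 0.0, 'opening': 0.08766235822310343}
side [[398.5, 0.0, 318.1], [0.0, 398.5, 195.7], [0.0, 0.0, 1.0]] [0.01459301 0.         0.         0.         0.        ] [[0.9701, -0.1123, 0.215, 0.2943], [-0.2421, -0.392, 0.8875, -0.9637], [-0.0154, -0.9131, -0.4075, 0.5729], [0.0, 0.0, 0.0, 1.0]]
top [[498.9, 0.0, 308.2], [0.0, 498.9, 200.5], [0.0, 0.0, 1.0]] [-0.00533658  0.          0.          0.          0.        ] [[-0.018, -0.9907, 0.1347, 0.3622], [-0.9998, 0.0174, -0.0057, 0.0273], [0.0033, -0.1348, -0.9909, 1.3975], [0.0, 0.0, 0.0, 1.0]]
```

View pics/side0.png

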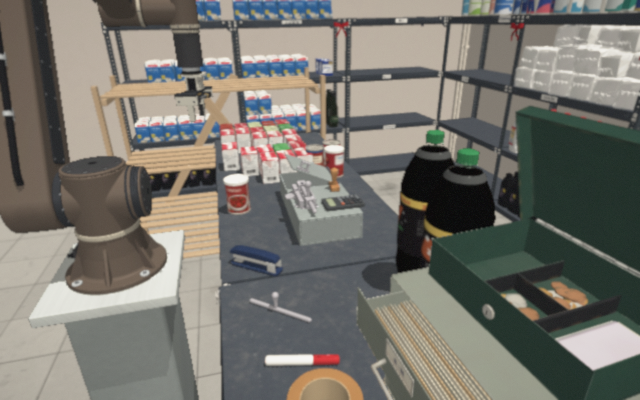

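View pics/top0.png

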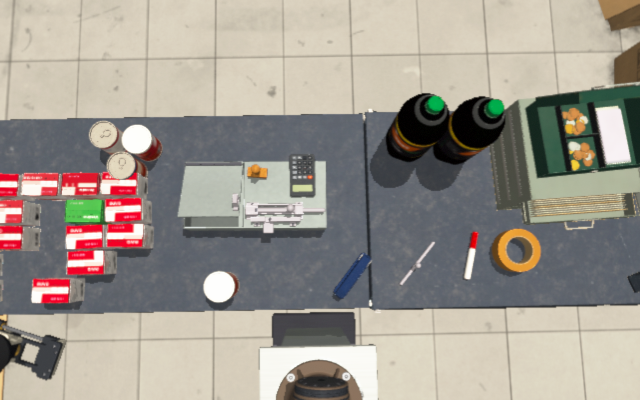

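The top view shows the box at px x 181–327, y 162–234 and nearly aligned with the world axes. The lid is on the left and the bolt is around (245–325, 211). I'll zoom in on both views.

```bash
python3 - <<'E'
import cv2,numpy as np
a=cv2.imread("pics/top0.png")[150:245,170:340]; b=cv2.imread("pics/side0.png")[150:250,265:385]
a=cv2.resize(a,None,fx=4.5,fy=4.5,interpolation=cv2.INTER_CUBIC); cv2.imwrite("pics/tc.png",a)
b=cv2.resize(b,None,fx=5.5,fy=5.5,interpolation=cv2.INTER_CUBIC); cv2.imwrite("pics/sc.png",b)
E
```

```text
(no output)
```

View pics/tc.png

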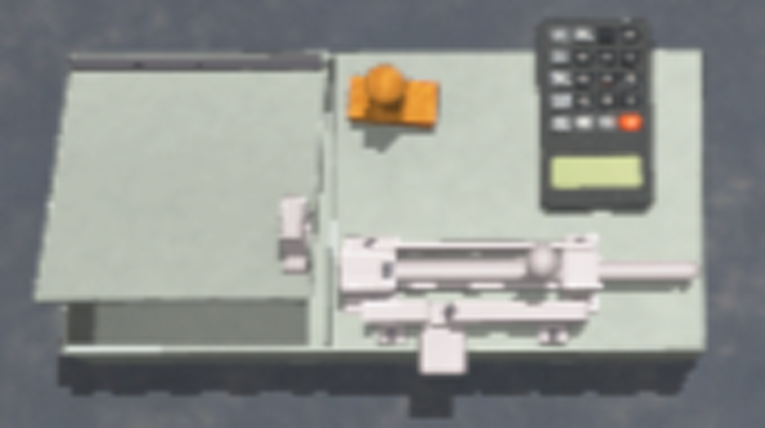

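View pics/sc.png

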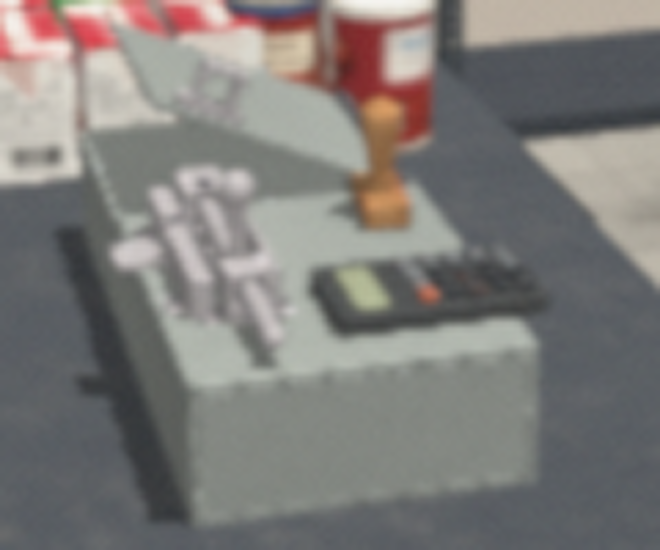

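The top crop shows the deck corners at (702,50) and (703,350), with the front-left rim corner at (62,349). The knob is at (543,262), the notch is a dark gap at about (449,310), and its pad spans (420–467, 330–372). In the side crop the lid stands about 30° or more open.

```bash
cat > h.py <<'E'
from plant import ctrl
import cv2,numpy as np
def ray(n,uv,z):
    c=ctrl.calibration(n); K=np.array(c["K"]); E=np.array(c["extrinsics"])
    p=cv2.undistortPoints(np.array([[uv]],float),K,np.array(c["dist_coeffs"]))[0,0]
    d=E[:3,:3]@np.array([p[0],p[1],1]); o=E[:3,3]
    return o+d*(z-o[2])/d[2]
def proj(n,P):
    c=ctrl.calibration(n);E=np.linalg.inv(np.array(c["extrinsics"]))
    return cv2.projectPoints(np.array([P],float),cv2.Rodrigues(E[:3,:3])[0],E[:3,3],np.array(c["K"]),np.array(c["dist_coeffs"]))[0][0,0]
def top(u,v,z): return ray("top",((u+.5)/4.5-.5+170,(v+.5)/4.5-.5+150),z)
def side(u,v,z): return ray("side",((u+.5)/5.5-.5+265,(v+.5)/5.5-.5+150),z)
E
python3 - <<'E'
from h import *
W=[top(702,50,.08),top(703,350,.08),top(62,349,.08)]
B=np.array([[.09,-.19],[-.09,-.19],[-.09,.19]])
w=np.array(W)[:,:2]; a=w-w.mean(0); b=B-B.mean(0)
yaw=np.arctan2((b[:,0]*a[:,1]-b[:,1]*a[:,0]).sum(),(a*b).sum()); R=np.array([[np.cos(yaw),-np.sin(yaw)],[np.sin(yaw),np.cos(yaw)]])
t=w.mean(0)-R@B.mean(0); print("yaw",np.degrees(yaw),"t",t); print(w,(R@B.T).T+t)
bx=lambda P:np.round((R.T@(P[:2]-t))*1000,1)
for nm,u,v,z in [("knob",543,262,.142),("strapL",342,265,.108),("strapR",395,265,.108),("bstrapL",562,265,.108),("bstrapR",598,265,.108),("notch",449,310,.1),("padL",420,350,.086),("padR",467,350,.086),("boltend",697,270,.096)]:
    P=top(u,v,z);print(nm,P,bx(P))
for nm,u,v,z in [("cornFR",190,385,.08),("cornBR",537,345,.08),("pad",135,252,.086),("knob",240,183,.142)]:
    P=side(u,v,z);print("side",nm,P,bx(P))
# lid: front corners along bx x-z plane, by intersect with y
for nm,u,v in [("lidFL",35,299),("lidFR",308,297)]:
    for z in (.12,.15,.18): print(nm,z,bx(top(u,v,z)), "ang",np.degrees(np.arctan2(z-.08,.082-bx(top(u,v,z))[0]/1000)), "L",np.hypot(z-.08,.082-bx(top(u,v,z))[0]/1000))
E
```

```text
yaw -1.011565169810083 t [0.56202739 0.16155007]
[[ 0.6484513  -0.02912907]
 [ 0.46851656 -0.02562425]
 [ 0.47577403  0.35102202]] [[ 0.64865906 -0.0300092 ]
 [ 0.46868711 -0.02683144]
 [ 0.47539572  0.35310934]]
knob [0.51475049 0.06583553 0.142     ] [-45.6 -96.5]
strapL [0.51918351 0.18308718 0.108     ] [-43.2  20.8]
strapR [0.51864367 0.15245516 0.108     ] [-43.2  -9.9]
bstrapL [0.51694154 0.05591723 0.108     ] [ -43.2 -106.4]
bstrapR [0.51657437 0.0351019  0.108     ] [ -43.2 -127.2]
notch [0.49276643 0.1220248  0.1       ] [-68.6 -40.7]
padL [0.47097134 0.14018708 0.086     ] [-90.7 -23. ]
padR [0.47048419 0.11269703 0.086     ] [-90.7 -50.5]
boltend [ 0.51405374 -0.02254564  0.096     ] [ -44.7 -184.9]
side cornFR [ 0.46744632 -0.02889673  0.08      ] [ -91.2 -192.1]
side cornBR [ 0.64440549 -0.03350589  0.08      ] [  85.8 -193.6]
side pad [0.46782385 0.12250057 0.086     ] [-93.5 -40.7]
side knob [0.51628492 0.06967967 0.142     ] [-44.1 -92.7]
lidFL 0.12 [-64.2 194.4] ang 15.301533512554096 L 0.15157321663143525
lidFL 0.15 [-67.4 186.6] ang 25.105008485144467 L 0.16498593879479548
lidFL 0.18 [-70.5 178.8] ang 33.25436657471205 L 0.18236296224836884
lidFR 0.12 [-63.1  38.4] ang 15.412038166033549 L 0.1505124911759818
lidFR 0.15 [-66.2  34.3] ang 25.282990651480578 L 0.1639000915191935
lidFR 0.18 [-69.4  30.2] ang 33.444840985113494 L 0.18144409607369427
```

>>> apply_moves --targets '[{"travel": [0, 0, 0], "roll": -8.5, "jaw": 0}, {"travel": [0, 0, 0], "roll": -8.5, "jaw": 0}, {"travel": [22, 28, 0], "roll": 0, "jaw": 0}, {"travel": [25, 31, 0], "roll": 0, "jaw": 0}, {"travel": [25, 31, 0], "roll": 0, "jaw": 0}, {"travel": [25, 31, 0], "roll": 0, "jaw": 0}, {"travel": [25, 31, 0], "roll": 0, "jaw": 0}, {"travel": [25, 31, 0], "roll": 0, "jaw": 0}, {"travel": [25, 31, 0], "roll": 0, "jaw": 0}, {"travel": [25, 31, 0], "roll": 0, "jaw": 0}]'

```text
clock: 1.1
tool_pos: [0.4029, 0.3909, 0.2484]
orientation: [180.0, 0.0, -1.1]
force: [0.7, 0.7, 0.1]
opening: 0.0132
gripper_force: 0.0
```

>>> apply_moves --targets '[{"travel": [24, 29, 0], "roll": 0, "jaw": 0}, {"travel": [24, 29, 0], "roll": 0, "jaw": 0}, {"travel": [24, 29, 0], "roll": 0, "jaw": 0}, {"travel": [24, 29, 0], "roll": 0, "jaw": 0}, {"travel": [0, 0, 30], "roll": 0, "jaw": 0}, {"travel": [0, 0, 30], "roll": 0, "jaw": 0}, {"travel": [0, 0, 0], "roll": 0, "jaw": 0}]'

```text
clock: 1.8
tool_pos: [0.494, 0.2724, 0.1845]
orientation: [179.7, 0.3, -1.3]
force: [0.6, -0.1, -0.1]
opening: 0.0003
gripper_force: 0.0
```

>>> apply_moves --targets '[{"travel": [0, 0, 8], "roll": 0, "jaw": 0}, {"travel": [0, 0, 8], "roll": 0, "jaw": 0}, {"travel": [0, 0, 8], "roll": 0, "jaw": 0}, {"travel": [0, 0, 8], "roll": 0, "jaw": 0}, {"travel": [0, 0, 8], "roll": 0, "jaw": 0}]'

```text
clock: 2.3
tool_pos: [0.4958, 0.2749, 0.1485]
orientation: [-180.0, -0.0, -1.1]
force: [-2.3, 0.2, 3.1]
opening: 0.0002
gripper_force: 1.6
```

Contact at about 3 N. I'll keep pressing, aiming for TCP z ≈ 0.102.

>>> apply_moves --targets '[{"travel": [0, 0, 8], "roll": 0, "jaw": 0}, {"travel": [0, 0, 8], "roll": 0, "jaw": 0}, {"travel": [0, 0, 8], "roll": 0, "jaw": 0}, {"travel": [0, 0, 7], "roll": 0, "jaw": 0}, {"travel": [0, 0, 5], "roll": 0, "jaw": 0}, {"travel": [0, 0, 3], "roll": 0, "jaw": 0}, {"travel": [0, 0, 1], "roll": 0, "jaw": 0}]'

```text
clock: 3.0
tool_pos: [0.4959, 0.2745, 0.1082]
orientation: [180.0, 0.0, -1.2]
force: [-1.6, -0.2, 1.8]
opening: 0.0004
gripper_force: 0.9
```

>>> apply_moves --targets '[{"travel": [0, 0, 2], "roll": 0, "jaw": 0}, {"travel": [0, 0, 2], "roll": 0, "jaw": 0}, {"travel": [0, 0, 1], "roll": 0, "jaw": 0}, {"travel": [0, 0, 0], "roll": 0, "jaw": 0}]'

```text
clock: 3.4
tool_pos: [0.4961, 0.2746, 0.1035]
orientation: [-180.0, -0.0, -1.2]
force: [-0.6, 0.3, 0.5]
opening: 0.0003
gripper_force: 0.0
```

>>> apply_moves --targets '[{"travel": [0, 0, 1], "roll": 0, "jaw": 0}, {"travel": [0, 0, 1], "roll": 0, "jaw": 0}, {"travel": [0, 0, 0], "roll": 0, "jaw": 0}]'

```text
clock: 3.7
tool_pos: [0.4962, 0.2747, 0.1023]
orientation: [-180.0, -0.0, -1.1]
force: [-2.9, -0.9, 7.8]
opening: 0.0008
gripper_force: 3.5
```

>>> apply_moves --targets '[{"travel": [0, 0, 0.5], "roll": 0, "jaw": 0}, {"travel": [0, 0, 0], "roll": 0, "jaw": 0}, {"travel": [0, 0, 0], "roll": 0, "jaw": 0}, {"travel": [0, 0, -20], "roll": 0, "jaw": 0}, {"travel": [0, 0, -40], "roll": 0, "jaw": 0}, {"travel": [0, 0, -50], "roll": 0, "jaw": 0}]'

```text
clock: 4.3
tool_pos: [0.4951, 0.2738, 0.2105]
orientation: [179.8, 0.2, -1.2]
force: [0.9, 1.2, 0.4]
opening: 0.0001
gripper_force: 0.0
```

>>> apply_moves --targets '[{"travel": [4, 35, 0], "roll": 0, "jaw": 50}, {"travel": [4, 35, 0], "roll": 0, "jaw": 50}, {"travel": [4, 35, 0], "roll": 0, "jaw": 50}, {"travel": [4, 35, 0], "roll": 0, "jaw": 50}, {"travel": [4, 35, 0], "roll": 0, "jaw": 50}, {"travel": [3, 32, 0], "roll": 0, "jaw": 50}, {"travel": [0, 0, 0], "roll": 0, "jaw": 50}]'

```text
clock: 5.0
tool_pos: [0.5146, 0.0643, 0.211]
orientation: [180.0, 0.0, -1.3]
force: [-0.0, -0.0, -0.4]
opening: 0.0482
gripper_force: 0.0
```

```bash
python3 - <<'E'
from h import *
o=ctrl.get_obs(); print(o["tool_pos"],o["orientation"],o["opening"],o["force"])
s=ctrl.snapshot("side"); t=ctrl.snapshot("top")
a=cv2.resize(s[130:250,265:385],None,fx=4.5,fy=4.5,interpolation=cv2.INTER_CUBIC)
cv2.imwrite("pics/s1.png",a[:,:,::-1])
E
```

```text
[0.51462553 0.06432044 0.21103853] [ 1.79989282e+02  3.72482464e-03 -1.31571863e+00] 0.048150674947819404 [-0.00589779 -0.02265755 -0.36718671]
```

View pics/s1.png

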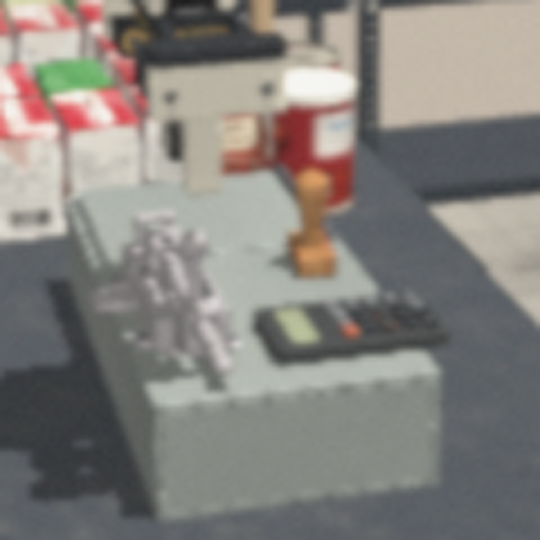

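The lid is flush and shut, and the fingers are above the knob. Next I'll go down and grip it.

>>> apply_moves --targets '[{"travel": [0, 0, 20], "roll": 0, "jaw": 50}, {"travel": [0, 0, 20], "roll": 0, "jaw": 50}, {"travel": [0, 0, 13], "roll": 0, "jaw": 50}, {"travel": [0, 0, 0], "roll": 0, "jaw": 35}, {"travel": [0, 0, 0], "roll": 0, "jaw": 28}, {"travel": [0, 0, 0], "roll": 0, "jaw": 22}, {"travel": [0, 0, 0], "roll": 0, "jaw": 19}, {"travel": [0, 0, 0], "roll": 0, "jaw": 18}]'

```text
clock: 5.9
tool_pos: [0.5147, 0.0661, 0.1589]
orientation: [179.9, 0.0, -1.1]
force: [0.4, -9.1, 2.5]
opening: 0.0194
gripper_force: 3.9
```

>>> apply_moves --targets '[{"travel": [0, 0, 0], "roll": 0, "jaw": 18}, {"travel": [0, 0, 0], "roll": 0, "jaw": 17}, {"travel": [0, 0, 0], "roll": 0, "jaw": 16}]'

```text
clock: 6.2
tool_pos: [0.5147, 0.0659, 0.1589]
orientation: [179.9, -0.0, -1.1]
force: [0.5, -6.7, 2.1]
opening: 0.0177
gripper_force: 30.0
```

>>> apply_moves --targets '[{"travel": [0, -3, 0], "roll": 0, "jaw": 16}, {"travel": [0, -4, 0], "roll": 0, "jaw": 16}, {"travel": [0, -4, 0], "roll": 0, "jaw": 16}]'

```text
clock: 6.5
tool_pos: [0.5148, 0.0766, 0.1589]
orientation: [179.9, 0.0, -1.2]
force: [-0.8, -8.3, 3.1]
opening: 0.0182
gripper_force: 30.0
```

>>> apply_moves --targets '[{"travel": [0, -5, 0], "roll": 0, "jaw": 16}, {"travel": [0, -5, 0], "roll": 0, "jaw": 16}, {"travel": [0, -5, 0], "roll": 0, "jaw": 16}, {"travel": [0, -4, 0], "roll": 0, "jaw": 16}, {"travel": [0, -3, 0], "roll": 0, "jaw": 16}]'

```text
clock: 7.0
tool_pos: [0.5152, 0.0986, 0.1589]
orientation: [179.9, 0.0, -1.1]
force: [-0.1, -8.1, 4.5]
opening: 0.0181
gripper_force: 30.0
```

>>> apply_moves --targets '[{"travel": [0, -4, 0], "roll": 0, "jaw": 16}, {"travel": [0, -5, 0], "roll": 0, "jaw": 16}, {"travel": [0, -5, 0], "roll": 0, "jaw": 16}, {"travel": [0, -4, 0], "roll": 0, "jaw": 16}, {"travel": [0, 0, 0], "roll": 0, "jaw": 16}]'

```text
clock: 7.5
tool_pos: [0.5158, 0.1172, 0.1589]
orientation: [179.9, -0.0, -1.1]
force: [-1.2, -4.3, 2.7]
opening: 0.018
gripper_force: 30.0
```

```bash
python3 - <<'E'
from h import *
o=ctrl.get_obs(); print(o["tool_pos"],o["force"])
a=ctrl.snapshot("top"); b=ctrl.snapshot("side")
a=cv2.resize(a[190:240,235:335],None,fx=7,fy=7,interpolation=cv2.INTER_CUBIC)
b=cv2.resize(b[170:230,265:330],None,fx=6,fy=6,interpolation=cv2.INTER_CUBIC)
b=cv2.copyMakeBorder(b,0,0,0,700-b.shape[1],cv2.BORDER_CONSTANT)
cv2.imwrite("pics/n1.png",np.vstack([a,b[:240]])[:,:,::-1])
E
```

```text
[0.51577441 0.11719573 0.1588739 ] [-1.21422847 -4.34486333  2.68998507]
```

View pics/n1.png

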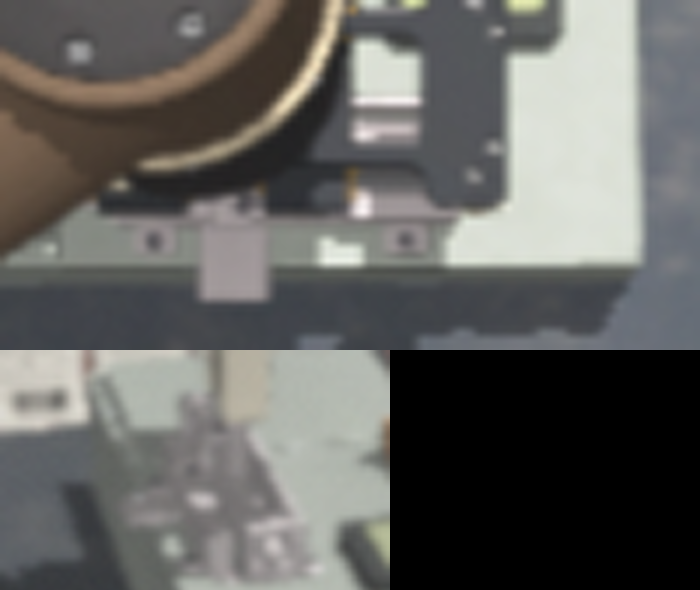

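The gripper hides the notch. From the first view it lies at about y −40, and the bolt is now at about −45. I'll lean the handle gently.

>>> apply_moves --targets '[{"travel": [-4, 0, 0.2], "roll": 0, "jaw": 16}, {"travel": [-4, 0, 0.5], "roll": 0, "jaw": 16}, {"travel": [0, 0, 0], "roll": 0, "jaw": 16}]'

```text
clock: 7.9
tool_pos: [0.5083, 0.1177, 0.1584]
orientation: [180.0, -0.1, -1.1]
force: [1.1, -5.1, 3.4]
opening: 0.0184
gripper_force: 30.0
```

>>> apply_moves --targets '[{"travel": [-3.9, 0, 0.9], "roll": 0, "jaw": 16}, {"travel": [-3.8, 0, 1.2], "roll": 0, "jaw": 16}, {"travel": [0, 0, 0], "roll": 0, "jaw": 16}]'

```text
clock: 8.2
tool_pos: [0.5008, 0.1181, 0.1566]
orientation: [180.0, -0.1, -1.1]
force: [1.2, -4.5, 4.9]
opening: 0.0181
gripper_force: 30.0
```

>>> apply_moves --targets '[{"travel": [-3.7, 0, 1.5], "roll": 0, "jaw": 16}, {"travel": [-3.6, 0, 1.9], "roll": 0, "jaw": 16}, {"travel": [0, 0, 0], "roll": 0, "jaw": 16}]'

```text
clock: 8.5
tool_pos: [0.4936, 0.1185, 0.1534]
orientation: [-180.0, -0.1, -1.1]
force: [-0.8, -4.1, 8.1]
opening: 0.0178
gripper_force: 30.0
```

>>> apply_moves --targets '[{"travel": [-3.4, 0, 2.2], "roll": 0, "jaw": 16}, {"travel": [-3.2, 0, 2.4], "roll": 0, "jaw": 16}, {"travel": [0, 0, 0], "roll": 0, "jaw": 16}]'

```text
clock: 8.8
tool_pos: [0.4866, 0.1188, 0.1486]
orientation: [-180.0, -0.1, -1.1]
force: [-2.6, -1.7, 7.8]
opening: 0.0182
gripper_force: 30.0
```

>>> apply_moves --targets '[{"travel": [-0.6, 0, -0.8], "roll": 0, "jaw": 16}, {"travel": [-2.5, 0, 2.1], "roll": 0, "jaw": 16}, {"travel": [-2.2, 0, 2.2], "roll": 0, "jaw": 16}, {"travel": [0, 0, 0], "roll": 0, "jaw": 16}]'

```text
clock: 9.2
tool_pos: [0.481, 0.1191, 0.1439]
orientation: [-180.0, -0.0, -1.1]
force: [1.6, -0.6, 2.8]
opening: 0.0181
gripper_force: 30.0
```

>>> apply_moves --targets '[{"travel": [-1.1, 0, 1.2], "roll": 0, "jaw": 16}, {"travel": [-1.0, 0, 1.3], "roll": 0, "jaw": 16}, {"travel": [0, 0, 0], "roll": 0, "jaw": 16}]'

```text
clock: 9.5
tool_pos: [0.4787, 0.1191, 0.1413]
orientation: [-180.0, 0.0, -1.1]
force: [-0.3, 0.5, 4.2]
opening: 0.0181
gripper_force: 30.0
```

>>> apply_moves --targets '[{"travel": [-0.9, 0, 1.3], "roll": 0, "jaw": 16}, {"travel": [0, 0, 0], "roll": 0, "jaw": 16}]'

```text
clock: 9.7
tool_pos: [0.4778, 0.1192, 0.1401]
orientation: [-180.0, 0.0, -1.1]
force: [-1.6, 0.8, 6.2]
opening: 0.0179
gripper_force: 30.0
```

>>> apply_moves --targets '[{"travel": [-0.5, 0, 0.6], "roll": 0, "jaw": 16}, {"travel": [0, 0, 0], "roll": 0, "jaw": 16}]'

```text
clock: 9.9
tool_pos: [0.4774, 0.1192, 0.1396]
orientation: [-180.0, -0.0, -1.1]
force: [-1.0, 0.5, 6.3]
opening: 0.0179
gripper_force: 30.0
```

>>> apply_moves --targets '[{"travel": [0, -1, 0], "roll": 0, "jaw": 16}, {"travel": [0, 0, 0], "roll": 0, "jaw": 16}]'

```text
clock: 10.1
tool_pos: [0.4772, 0.1193, 0.1393]
orientation: [179.9, 0.0, -1.1]
force: [0.4, -4.0, 5.4]
opening: 0.0177
gripper_force: 30.0
```

>>> apply_moves --targets '[{"travel": [0, -1, 0], "roll": 0, "jaw": 16}, {"travel": [0, 0, 0], "roll": 0, "jaw": 16}]'

```text
clock: 10.3
tool_pos: [0.477, 0.1198, 0.1391]
orientation: [179.9, 0.1, -1.2]
force: [1.1, -6.4, 3.6]
opening: 0.0181
gripper_force: 30.0
```

>>> apply_moves --targets '[{"travel": [0, -1, 0], "roll": 0, "jaw": 16}, {"travel": [0, 0, 0], "roll": 0, "jaw": 16}]'

```text
clock: 10.5
tool_pos: [0.4768, 0.1205, 0.1389]
orientation: [179.9, 0.1, -1.2]
force: [1.7, -8.0, 2.4]
opening: 0.0178
gripper_force: 30.0
```

>>> apply_moves --targets '[{"travel": [-0.6, 0, 0.9], "roll": 0, "jaw": 16}, {"travel": [0, 0, 0], "roll": 0, "jaw": 16}]'

```text
clock: 10.7
tool_pos: [0.4764, 0.1207, 0.1382]
orientation: [179.9, 0.1, -1.2]
force: [1.1, -7.5, 4.5]
opening: 0.0177
gripper_force: 30.0
```

>>> apply_moves --targets '[{"travel": [-0.6, 0, 0.9], "roll": 0, "jaw": 16}, {"travel": [0, 0, 0], "roll": 0, "jaw": 16}]'

```text
clock: 10.9
tool_pos: [0.4762, 0.1211, 0.1376]
orientation: [179.9, 0.0, -1.2]
force: [1.1, -6.2, 5.8]
opening: 0.0178
gripper_force: 30.0
```

>>> apply_moves --targets '[{"travel": [0, -0.7, 0], "roll": 0, "jaw": 16}, {"travel": [0, 0, 0], "roll": 0, "jaw": 16}]'

```text
clock: 11.1
tool_pos: [0.4761, 0.1216, 0.1375]
orientation: [179.9, 0.0, -1.2]
force: [1.0, -6.9, 5.2]
opening: 0.0181
gripper_force: 30.0
```

>>> apply_moves --targets '[{"travel": [0, -0.7, 0], "roll": 0, "jaw": 16}, {"travel": [0, 0, 0], "roll": 0, "jaw": 16}]'

```text
clock: 11.3
tool_pos: [0.4761, 0.1222, 0.1374]
orientation: [179.9, 0.1, -1.2]
force: [2.6, -7.7, 3.4]
opening: 0.0178
gripper_force: 30.0
```

>>> apply_moves --targets '[{"travel": [-0.5, 0, 0.8], "roll": 0, "jaw": 16}, {"travel": [0, 0, 0], "roll": 0, "jaw": 16}]'

```text
clock: 11.5
tool_pos: [0.4758, 0.1227, 0.1367]
orientation: [179.9, 0.0, -1.2]
force: [1.7, -5.1, 4.1]
opening: 0.0178
gripper_force: 30.0
```

>>> apply_moves --targets '[{"travel": [-0.5, 0, 1.0], "roll": 0, "jaw": 16}, {"travel": [0, 0, 0], "roll": 0, "jaw": 16}]'

```text
clock: 11.7
tool_pos: [0.4755, 0.1229, 0.136]
orientation: [180.0, -0.0, -1.1]
force: [1.4, -4.5, 7.6]
opening: 0.0178
gripper_force: 30.0
```

>>> apply_moves --targets '[{"travel": [-0.5, 0, 1.0], "roll": 0, "jaw": 16}, {"travel": [0, 0, 0], "roll": 0, "jaw": 16}]'

```text
clock: 11.9
tool_pos: [0.4755, 0.1236, 0.1351]
orientation: [-180.0, -0.1, -1.1]
force: [3.3, -2.0, 2.8]
opening: 0.0178
gripper_force: 30.0
```

>>> apply_moves --targets '[{"travel": [-0.5, 0, 1.0], "roll": 0, "jaw": 16}, {"travel": [0, 0, 0], "roll": 0, "jaw": 16}]'

```text
clock: 12.1
tool_pos: [0.4752, 0.1239, 0.1344]
orientation: [-180.0, -0.1, -1.1]
force: [1.6, -1.8, 5.9]
opening: 0.0181
gripper_force: 30.0
```

>>> apply_moves --targets '[{"travel": [-0.5, 0, 1.0], "roll": 0, "jaw": 16}, {"travel": [0, 0, 0], "roll": 0, "jaw": 16}]'

```text
clock: 12.3
tool_pos: [0.4749, 0.124, 0.1336]
orientation: [-179.9, -0.1, -1.1]
force: [1.7, -1.4, 9.1]
opening: 0.0183
gripper_force: 30.0
```

>>> apply_moves --targets '[{"travel": [0, -1, 0], "roll": 0, "jaw": 16}, {"travel": [0, 0, 0], "roll": 0, "jaw": 16}]'

```text
clock: 12.5
tool_pos: [0.4747, 0.1249, 0.1332]
orientation: [-179.9, -0.1, -1.1]
force: [2.7, -0.8, 4.2]
opening: 0.0181
gripper_force: 30.0
```

>>> apply_moves --targets '[{"travel": [0, -1, 0], "roll": 0, "jaw": 16}, {"travel": [0, 0, 0], "roll": 0, "jaw": 16}]'

```text
clock: 12.7
tool_pos: [0.4744, 0.1255, 0.1328]
orientation: [-180.0, -0.0, -1.1]
force: [5.3, -2.4, 3.0]
opening: 0.0181
gripper_force: 30.0
```

>>> apply_moves --targets '[{"travel": [0, 0, 1.0], "roll": 0, "jaw": 16}, {"travel": [0, 0, 0], "roll": 0, "jaw": 16}]'

```text
clock: 12.9
tool_pos: [0.4741, 0.1256, 0.132]
orientation: [-180.0, -0.0, -1.1]
force: [2.2, -1.2, 6.3]
opening: 0.018
gripper_force: 30.0
```

>>> apply_moves --targets '[{"travel": [0, 0, 1.0], "roll": 0, "jaw": 16}, {"travel": [0, 0, 0], "roll": 0, "jaw": 16}]'

```text
clock: 13.1
tool_pos: [0.4737, 0.1256, 0.1307]
orientation: [-180.0, 0.0, -1.2]
force: [0.9, 0.1, 3.7]
opening: 0.0179
gripper_force: 30.0
```

```bash
python3 - <<'E'
from h import *
o=ctrl.get_obs(); print(o["tool_pos"],o["force"])
b=ctrl.snapshot("side")
b=cv2.resize(b[160:230,265:345],None,fx=8,fy=8,interpolation=cv2.INTER_CUBIC)
cv2.imwrite("pics/s2.png",b[:,:,::-1])
E
```

```text
[0.47365905 0.12560489 0.13065197] [0.91649582 0.09694186 3.69541293]
```

View pics/s2.png

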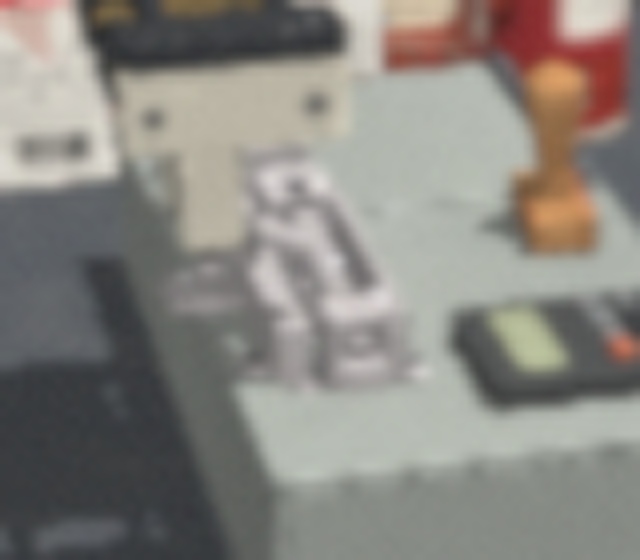

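In the picture the finger is in front of the fence, with the knob leaning well past 60° at about (210, 265). The low force shows the stem is in the notch, so I'll press on down.

>>> apply_moves --targets '[{"travel": [-0.5, 0, 1.5], "roll": 0, "jaw": 16}, {"travel": [-0.4, 0, 1.0], "roll": 0, "jaw": 16}, {"travel": [0, 0, 0], "roll": 0, "jaw": 16}]'

```text
clock: 13.45
tool_pos: [0.4725, 0.1257, 0.1281]
orientation: [-180.0, 0.0, -1.2]
force: [-1.2, 1.5, 5.9]
opening: 0.0179
gripper_force: 30.0
```

>>> apply_moves --targets '[{"travel": [-0.3, 0, 1.5], "roll": 0, "jaw": 16}, {"travel": [0, 0, 0], "roll": 0, "jaw": 16}]'

```text
clock: 13.65
tool_pos: [0.4721, 0.1257, 0.1264]
orientation: [-180.0, 0.1, -1.2]
force: [-0.8, 2.2, 5.1]
opening: 0.0178
gripper_force: 30.0
```

>>> apply_moves --targets '[{"travel": [-0.2, 0, 1.5], "roll": 0, "jaw": 16}, {"travel": [-0.2, 0, 1.0], "roll": 0, "jaw": 16}, {"travel": [0, 0, 0], "roll": 0, "jaw": 16}]'

```text
clock: 13.95
tool_pos: [0.4716, 0.1257, 0.1239]
orientation: [-180.0, 0.1, -1.2]
force: [-4.0, 4.5, 6.4]
opening: 0.0179
gripper_force: 30.0
```

>>> apply_moves --targets '[{"travel": [-0.2, 0, 1.5], "roll": 0, "jaw": 16}, {"travel": [-0.2, 0, 1.0], "roll": 0, "jaw": 16}, {"travel": [0, 0, 0], "roll": 0, "jaw": 16}]'

```text
clock: 14.25
tool_pos: [0.4713, 0.1256, 0.1215]
orientation: [-180.0, 0.1, -1.2]
force: [-3.4, 2.6, 4.5]
opening: 0.0179
gripper_force: 30.0
```

>>> apply_moves --targets '[{"travel": [-0.3, 0, 1.5], "roll": 0, "jaw": 16}, {"travel": [-0.2, 0, 1.0], "roll": 0, "jaw": 16}, {"travel": [0, 0, 0], "roll": 0, "jaw": 16}]'

```text
clock: 14.55
tool_pos: [0.4708, 0.1257, 0.1188]
orientation: [-180.0, 0.1, -1.2]
force: [-2.1, 3.5, 0.5]
opening: 0.0179
gripper_force: 30.0
```

>>> apply_moves --targets '[{"travel": [-0.3, 0, 1.5], "roll": 0, "jaw": 16}, {"travel": [-0.2, 0, 1.0], "roll": 0, "jaw": 16}, {"travel": [0, 0, 0], "roll": 0, "jaw": 16}]'

```text
clock: 14.85
tool_pos: [0.4706, 0.1257, 0.1164]
orientation: [-180.0, 0.0, -1.2]
force: [-2.5, 4.8, 2.2]
opening: 0.0179
gripper_force: 30.0
```

>>> apply_moves --targets '[{"travel": [0, 0, 1.5], "roll": 0, "jaw": 16}, {"travel": [0, 0, 0], "roll": 0, "jaw": 16}]'

```text
clock: 15.05
tool_pos: [0.4705, 0.1256, 0.1148]
orientation: [-180.0, 0.0, -1.2]
force: [-0.8, 4.1, -0.9]
opening: 0.0183
gripper_force: 30.0
```

>>> apply_moves --targets '[{"travel": [0, 0, 1.2], "roll": 0, "jaw": 16}, {"travel": [0, 0, 0], "roll": 0, "jaw": 16}]'

```text
clock: 15.25
tool_pos: [0.4705, 0.1256, 0.1137]
orientation: [-180.0, 0.0, -1.2]
force: [-3.7, 4.7, 1.1]
opening: 0.0182
gripper_force: 30.0
```

>>> apply_moves --targets '[{"travel": [0, 0, 1.0], "roll": 0, "jaw": 16}, {"travel": [0, 0, 0], "roll": 0, "jaw": 16}]'

```text
clock: 15.45
tool_pos: [0.4705, 0.1256, 0.1127]
orientation: [-180.0, 0.0, -1.2]
force: [-2.6, 2.7, 1.8]
opening: 0.018
gripper_force: 30.0
```

>>> apply_moves --targets '[{"travel": [0, 0, 0.8], "roll": 0, "jaw": 16}, {"travel": [0, 0, 0], "roll": 0, "jaw": 16}]'

```text
clock: 15.65
tool_pos: [0.4705, 0.1255, 0.1119]
orientation: [-180.0, 0.0, -1.2]
force: [-2.0, 3.9, 1.2]
opening: 0.0181
gripper_force: 30.0
```

>>> apply_moves --targets '[{"travel": [0, 0, 0.8], "roll": 0, "jaw": 16}, {"travel": [0, 0, 0], "roll": 0, "jaw": 16}]'

```text
clock: 15.85
tool_pos: [0.4705, 0.1255, 0.1112]
orientation: [-180.0, 0.0, -1.2]
force: [-3.1, 4.2, 0.5]
opening: 0.0182
gripper_force: 30.0
```

>>> apply_moves --targets '[{"travel": [0, 0, 0.8], "roll": 0, "jaw": 16}, {"travel": [0, 0, 0], "roll": 0, "jaw": 16}]'

```text
clock: 16.05
tool_pos: [0.4706, 0.1255, 0.1104]
orientation: [180.0, 0.0, -1.2]
force: [-3.3, 4.1, 2.2]
opening: 0.0178
gripper_force: 30.0
```

>>> apply_moves --targets '[{"travel": [0, 0, 0.8], "roll": 0, "jaw": 16}, {"travel": [0, 0, 0], "roll": 0, "jaw": 16}]'

```text
clock: 16.25
tool_pos: [0.4706, 0.1255, 0.11]
orientation: [180.0, 0.0, -1.1]
force: [-4.7, 3.6, 5.1]
opening: 0.0181
gripper_force: 30.0
```

>>> apply_moves --targets '[{"travel": [0, 0, 0.8], "roll": 0, "jaw": 16}, {"travel": [0, 0, 0], "roll": 0, "jaw": 16}]'

```text
clock: 16.45
tool_pos: [0.4707, 0.1255, 0.1097]
orientation: [180.0, 0.0, -1.1]
force: [-6.6, 4.8, 11.6]
opening: 0.0181
gripper_force: 30.0
```

That's the hard stop. I'll ease off, open the jaws and go up.

>>> apply_moves --targets '[{"travel": [0, 0, -1.2], "roll": 0, "jaw": 18}, {"travel": [0, 0, 0], "roll": 0, "jaw": 22}, {"travel": [0, 0, 0], "roll": 0, "jaw": 30}, {"travel": [0, 0, 0], "roll": 0, "jaw": 36}, {"travel": [0, 0, 0], "roll": 0, "jaw": 40}, {"travel": [0, 0, 0], "roll": 0, "jaw": 40}, {"travel": [0, 0, -25], "roll": 0, "jaw": 40}, {"travel": [0, 0, -45], "roll": 0, "jaw": 40}, {"travel": [-40, 0, -25], "roll": 0, "jaw": 0}, {"travel": [-40, 0, 0], "roll": 0, "jaw": 0}]'

```text
clock: 17.45
tool_pos: [0.3921, 0.128, 0.2083]
orientation: [-179.8, -0.3, -1.2]
force: [-1.2, 1.3, 0.0]
opening: 0.0293
gripper_force: 0.0
```

```bash
python3 - <<'E'
from h import *
o=ctrl.get_obs(); print(o["tool_pos"],o["force"])
a=ctrl.snapshot("top"); b=ctrl.snapshot("side")
a=cv2.resize(a[180:240,215:335],None,fx=5,fy=5,interpolation=cv2.INTER_CUBIC)
b=cv2.resize(b[180:230,265:365],None,fx=6,fy=6,interpolation=cv2.INTER_CUBIC)
cv2.imwrite("pics/e1.png",np.vstack([a,b])[:,:,::-1])
E
```

```text
[0.39213595 0.12804871 0.20827034] [-1.21487665  1.321991    0.04644167]
```

View pics/e1.png

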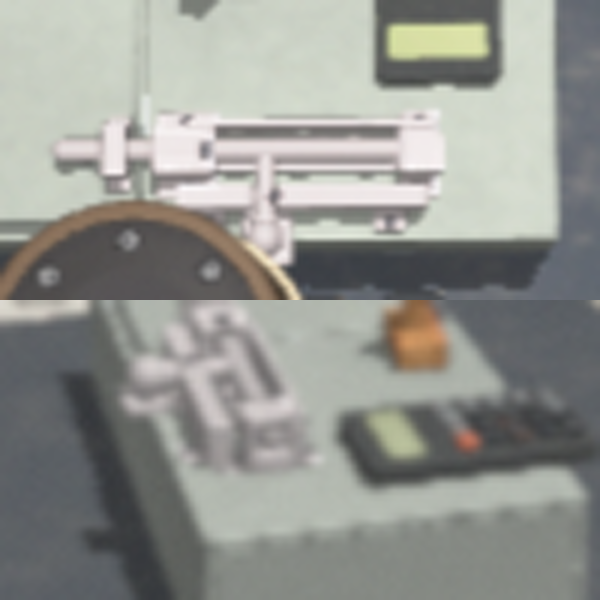

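The handle lies in the notch, with the knob on its pad at top crop (265,235) and the tip through the staple. To check it's level I'll tap the knob's top with closed fingertips. Level means a TCP z of about 0.128.

>>> apply_moves --targets '[{"travel": [39, 2, 0], "roll": 0, "jaw": 0}, {"travel": [39, 1, 0], "roll": 0, "jaw": 0}, {"travel": [0, 0, 0], "roll": 0, "jaw": 0}, {"travel": [0, 0, 30], "roll": 0, "jaw": 0}, {"travel": [0, 0, 30], "roll": 0, "jaw": 0}, {"travel": [0, 0, 12], "roll": 0, "jaw": 0}, {"travel": [0, 0, 0], "roll": 0, "jaw": 0}]'

```text
clock: 18.25
tool_pos: [0.4679, 0.1217, 0.1318]
orientation: [179.9, 0.2, -1.2]
force: [-1.2, -0.2, -0.0]
opening: 0.0008
gripper_force: 0.0
```

>>> apply_moves --targets '[{"travel": [0, 0, 2], "roll": 0, "jaw": 0}, {"travel": [0, 0, 2], "roll": 0, "jaw": 0}, {"travel": [0, 0, 0], "roll": 0, "jaw": 0}]'

```text
clock: 18.55
tool_pos: [0.4692, 0.1228, 0.1301]
orientation: [-179.9, -0.1, -1.1]
force: [0.3, 0.0, -0.8]
opening: 0.0004
gripper_force: 0.0
```

>>> apply_moves --targets '[{"travel": [0, 0, 1.5], "roll": 0, "jaw": 0}, {"travel": [0, 0, 0], "roll": 0, "jaw": 0}]'

```text
clock: 18.75
tool_pos: [0.4689, 0.1226, 0.1281]
orientation: [-180.0, -0.0, -1.1]
force: [0.5, 0.0, 0.2]
opening: 0.0004
gripper_force: 0.2
```

>>> apply_moves --targets '[{"travel": [0, 0, 1.0], "roll": 0, "jaw": 0}, {"travel": [0, 0, 0], "roll": 0, "jaw": 0}]'

```text
clock: 18.95
tool_pos: [0.4691, 0.1226, 0.1275]
orientation: [-180.0, -0.0, -1.1]
force: [-1.8, 0.9, 7.3]
opening: 0.0005
gripper_force: 3.5
```

Firm contact at a fingertip z of about 0.106, so the handle is level and home. I'll retreat and hand in.

>>> apply_moves --targets '[{"travel": [0, 0, -10], "roll": 0, "jaw": 0}, {"travel": [0, 0, -40], "roll": 0, "jaw": 0}, {"travel": [0, 0, -40], "roll": 0, "jaw": 0}, {"travel": [0, 0, 0], "roll": 0, "jaw": 0}, {"travel": [0, 0, 0], "roll": 0, "jaw": 0}]'

```text
clock: 19.45
tool_pos: [0.4691, 0.1228, 0.2182]
orientation: [-179.9, -0.1, -1.2]
force: [-0.7, -0.8, -0.8]
opening: 0.0006
gripper_force: 0.0
```

```bash
python3 - <<'E'
from plant import ctrl
print(ctrl.get_obs()["tool_pos"]); print(ctrl.close_job())
E
```

```text
[0.46914774 0.12279746 0.21819935]
the job is handed in; nothing more can be done
None
```

I handed the job in at about 19.5 s with the lid shut, the bolt through the staple, the handle flat in the notch (felt at about y = −37 mm) and the arm clear; the stamp and calculator were not touched, and the judge returned no verdict.

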